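Dock a row of component boxes against the rack's sprung stop

TASK

Set the orange component box down behind the three blue ones, in line with them, and then push all four as one straight, closed-up row into the bench rack until they sit snugly against its sprung stop, with the spring about half pressed so that the row stays under its pressure when you let go. The stop was clamped for another job, so find it by feel: push gently, never ram the row against it, do not let the row buckle, and leave the other things on the bench alone.

Things in the scene. Friction and masses are not known exactly. Their poses are not given: they have to be found in the camera images.
- rack: Low aluminium bench rack with one lane, fixed. Origin on the worktop in the middle of the lane's mouth. The lane runs from there along the rack's -y (at yaw 0 to the robot's right) for 218 mm; the row stands outside, on the +y side; -x faces the robot. No floor: the boxes slide on the worktop.
- rack_wall (a point): Top of the front wall's inner face at the mouth (rack frame x -27.5, y 0, z 14 mm). The back wall's inner face is at x = +28 mm, 28 mm high. Walls 2.5 mm thick, each with a 20 mm foot flange outside; both flare outwards by 9 mm over the first 24 mm outside the mouth (y 0 to +24 mm).
- rack_leaf (a point): Lead-in of a short steel leaf spring inside the back wall (rack y = -26 mm, rises to its crest at -46 mm); it presses the boxes that pass it onto the front wall with 7 to 11 N, so a box in the lane has its origin at about x = -2 mm. Its drag brakes the row (some 5 to 13 N to keep sliding, other each time, more while a box edge climbs the lead-in) and holds it when let go.
- rack_end (a point): Middle of the lane's far end on the worktop (y = -218 mm). Before it a stop block is clamped in the lane (28 mm high, knob to 45 mm). Its black bumper (20 mm disc, 16 mm up) gives 1.5 N/mm over 6 mm, then is solid; its unpressed face lies anywhere from y = -150 to -170 mm, not reported. With the row home the last box stands 25 to 50 mm out of the mouth.
- box1: Blue component box with a clear lid (shut): 51.5 mm front to back (x), 49.7 mm along the row (y), 34.5 mm high, 70 to 140 g. Origin under its middle (the walls reach from x = -25 to +26.5 mm and y = -25 to +25 mm). First of the row: its front end stands just inside the lane's mouth.
- box2: Blue component box, same size as box1, second of the row, standing loose on the worktop a little out of line, with gaps of 4 to 25 mm to its neighbours.
- box3: Blue component box, same size as box1, third and last of the row as found.
- orange_box: Orange component box, same size and axes as box1, standing free behind the row, away from the robot, turned about a quarter turn. To be the last of the row; which way round it faces does not matter as long as its x or -x points to the front.
- slate_box: Grey component box, same size, a bystander behind the rack.
- flux_bottle: Clear bottle, 45 mm across, 134 mm high, a bystander behind the rack. Origin under its middle.
- tweezers: Orange tweezers lying to the right of the rack, 107 mm long along their y, a bystander.

How it is judged:
By the outcome, as a careful person would: the job done as asked, in the order asked, and still so for the second after the job is handed in, with the robot touching nothing.
It also fails if it takes over 67 s, if anything falls off the work surface, if the arm or the gripper's body presses on something with over 40 N, if the wrist force passes 120 N, or if a joint passes its speed limit or range.

ROBOT

A 6-joint arm with a two-finger parallel gripper is mounted at the origin on a cart in front of the work surface, level with it; the furniture and walls round the work are solid. World frame = base frame: x ahead of the robot, y to its left, z up, the work surface at z = 0. Lengths are in mm, angles in rad, forces in N, time in s.
With the tool pointing down it reaches from about 350 to 1000 mm from the base axis. Payload 7.1 kg.
Tool frame: the origin (TCP) lies between the finger pads; the fingertips stand 8 mm ahead of it and the grasp point (between the pads) lies 11 mm behind it; x points along the fingers, y is the direction in which the jaws open and shut, and the axes are right-handed (so a half turn about x gives the same grasp; the last joint's range is limited). The gripper opens to 85 mm and grips with 20 to 120 N. Pads are 22 mm wide; open, the fingers measure 114 mm over their backs; the gripper's body (76 mm by 85 mm) begins 54 mm behind the grasp point. The pads swing forward as they close: fully open they stand 13 mm farther back than shut.
Start: joints at [-1.21, 0.423, 1.63, -0, 1.089, -0.019], TCP at [231.725, -580.438, 239.319] pointing down, gripper open.
Joint ranges: [-3, 3], [-0.9, 2.11], [0.09, 2.58], [-1.31, 4.45], [0.11, 2.69], [-2.54, 2.54]. Speed limits (rad/s): [2.39, 2.39, 3.01, 3.14, 3.14, 3.14].

INTERFACE

Orientations are given as a unit quaternion [w, x, y, z].
In Python, from bench import arm gives the robot as it stands. The module is installed in compiled form; this text tells all that it offers.
- The arm moves only by the shell command python3 -m inch 'ROWS'. ROWS is JSON, a list of rows, each an object with "linear": the shift along the tool's x, y, z in units of 25 mm (1.0 is 25 mm), a list of three; "rotation": the turn, a rotation vector about the tool's x, y, z in units of 6 degrees (1.0 is 6 degrees), a list of three; "grip": the finger opening in mm, from 0 to 85.4. A call has 1 to 12 rows; each row shifts and turns the commanded pose from where the row before left it, along the tool's axes as they then stand; what a row does not reach is not made up. A row lasts 1/8 s, in which the tool goes at most 62.5 mm and 10.7 degrees, less where a joint would pass 70% of its speed; a pose out of reach is approached as far as the arm can. A call is refused whole if a number of a shift passes 1 or a number of a turn 1, either way. A call with a gripper value outside its range is refused whole. The fingers move at their own pace and stop on an object; the grip force is fixed at half the most. Time passes only in rows, so rows that do not move let the fingers close. It gives the time, the measured TCP pose, the force and the opening at its end, in the units of the state.
- arm.get_state(): the state, without advancing time (a new reading comes with each control period).
- arm.capture(name): name is "side" or "top"; returns a dict with "img" (400x640x3 uint8, red, green, blue), "depth" (400x640 float32, mm along the optical axis (not along the pixel's ray), 0 where there is no reading), "intrinsics" (3x3 intrinsics, pixels), "xyz" and "attitude" of the camera in the world. Camera axes: x right, y up, looking along -z (the intrinsics and any distortion apply to the point x, -y, -z); pixel columns grow to the right and rows downward; lengths in mm; the calibration is good to about 2 mm. A picture is of the moment at which its call begins.
- arm.job_done(): hands the job in, once; it reports no verdict.
Trained networks look in the newest picture that a camera, given by its name, has taken for a name from the list of things; names that differ only in an ending like _2 or _b are one class to them, and where a whole thing is asked for, a point or a joint stands for the part that bears it (a point fixed in the world has none). Each returns a list of dicts, best first, with "p" (0 to 1); they miss things now and then, are a little off and sometimes report something else, mostly with a low value. They report only what shows in the picture. A call takes as long as a camera call.
- arm.find_in(camera, name): "box" ([left, top, right, bottom] in pixels, round what is visible of it).
- arm.place_of(camera, name): "at" ([row, column] in pixels: a listed point, or the origin of a listed thing).
The state is a dict: "t": time; "joints": joint angles; "dq": joint speeds; "tau": joint torques, N m; "tool_pos": TCP position; "orientation": TCP orientation; "wrist_force": force on the tool from outside, world axes, zero at the start; "moment": the same for the moment, N m; "grip_width": opening from 0.0 (shut) to 1.0 (fully open).
Only numpy, scipy, OpenCV 4.12 (cv2) and the standard library are available. Lean on these libraries where they do the work, as an engineer would, in place of code of your own. Each camera call takes 0.05 s, during which the arm holds its last target. There are 200 camera calls.

## Working session

There is one attempt and no reset: what is moved stays moved. The work goes in short steps, Python scripts to look and compute and a shell command to move; the robot and the scene stay as the last step left them, time stands still between calls to the robot, and variables do not carry over. Pictures are saved under pics/ and viewed, on a budget of 10 in all, crops included, one or two more only if the job needs it, and the job is handed in when it is done.

```bash
mkdir -p pics; cat > h.py <<'E'
import numpy as np, cv2
from bench import arm
from scipy.spatial.transform import Rotation as R
def rot(q):
    q=np.array(q,float)
    return q if q.shape==(3,3) else R.from_quat([q[1],q[2],q[3],q[0]]).as_matrix()
def cloud(c):
    K=np.array(c["intrinsics"]);d=c["depth"];h,w=d.shape
    u,v=np.meshgrid(np.arange(w),np.arange(h))
    P=np.stack([(u-K[0,2])/K[0,0]*d,-(v-K[1,2])/K[1,1]*d,-d],-1)
    return P@rot(c["attitude"]).T+np.array(c["xyz"])
def ray(c,rc,z):
    K=np.array(c["intrinsics"])
    d=rot(c["attitude"])@np.array([(rc[1]-K[0,2])/K[0,0],-(rc[0]-K[1,2])/K[1,1],-1]);o=np.array(c["xyz"])
    return o+d*(z-o[2])/d[2]
def st():
    s=arm.get_state();print("t",round(s["t"],2),"tcp",np.round(s["tool_pos"],1),"R",np.round(rot(s["orientation"]),3).tolist(),"F",np.round(s["wrist_force"],1),"g",round(s["grip_width"],3),"J",np.round(s["joints"],2))
    return s
E
python3 - <<'E'
from h import *
st()
ims=[]
for n in("top","side"):
    c=arm.capture(n);np.savez("pics/%s0.npz"%n,**c);ims.append(c["img"])
    cv2.imwrite("pics/%s0.png"%n,c["img"][...,::-1])
    print(n,np.round(c["xyz"]),np.round(c["attitude"],3),np.array(c["intrinsics"]).round(1).tolist(),[k for k in c])
    for t,z in [("rack",0),("rack_wall",14),("rack_leaf",14),("rack_end",0),("box1",0),("box2",0),("box3",0),("orange_box",0),("slate_box",0),("flux_bottle",0),("tweezers",0)]:
        for r in arm.place_of(n,t)[:3]:
            print(t,round(r["p"],2),np.round(r["at"]),np.round(ray(c,r["at"],z),1))
E
```

```text
t 0.0 tcp [ 231.5 -579.9  238.5] R [[-0.001, 0.371, -0.929], [0.001, -0.929, -0.371], [-1.0, -0.002, -0.0]] F [-0.1  0.1 -0.4] g 0.998 J [-1.21  0.42  1.63  0.    1.09 -0.02]
top [392.  65. 935.] [-0.699 -0.042  0.044  0.713] [[370.0, 0.0, 316.3], [0.0, 370.0, 195.8], [0.0, 0.0, 1.0]] ['img', 'depth', 'intrinsics', 'xyz', 'attitude']
rack 0.62 [226. 296.] [430.4 115.    0. ]
rack_wall 0.85 [236. 297.] [403.9 111.9  14. ]
rack_leaf 0.59 [219. 306.] [445.5  89.2  14. ]
rack_end 0.63 [234. 383.] [ 404.6 -103.     0. ]
box1 0.9 [225. 267.] [433.1 186.8   0. ]
box1 0.89 [223. 238.] [441.1 261.5   0. ]
box1 0.77 [225. 293.] [432.9 123.3   0. ]
box2 0.9 [225. 267.] [433.1 186.8   0. ]
box2 0.89 [223. 238.] [441.1 261.5   0. ]
box2 0.77 [225. 293.] [432.9 123.3   0. ]
box3 0.9 [225. 267.] [433.1 186.8   0. ]
box3 0.89 [223. 238.] [441.1 261.5   0. ]
box3 0.77 [225. 293.] [432.9 123.3   0. ]
orange_box 0.81 [167. 252.] [582.3 226.2   0. ]
slate_box 0.97 [171. 292.] [570.2 122.7   0. ]
slate_box 0.6 [225. 301.] [432.4 101.9   0. ]
flux_bottle 0.7 [166. 327.] [582.3  32.3   0. ]
tweezers 0.48 [
[... 255 characters left out ...]
 0.7 [209. 308.] [456.1 103.5  14. ]
rack_end 0.68 [251. 290.] [ 409.2 -110.7    0. ]
rack_end 0.42 [211. 308.] [456.  126.7   0. ]
box1 0.69 [212. 299.] [429.5 118.4   0. ]
box1 0.49 [202. 304.] [446.3 197.5   0. ]
box1 0.42 [197. 304.] [446.  235.4   0. ]
box2 0.69 [212. 299.] [429.5 118.4   0. ]
box2 0.49 [202. 304.] [446.3 197.5   0. ]
box2 0.42 [197. 304.] [446.  235.4   0. ]
box3 0.69 [212. 299.] [429.5 118.4   0. ]
box3 0.49 [202. 304.] [446.3 197.5   0. ]
box3 0.42 [197. 304.] [446.  235.4   0. ]
orange_box 0.72 [197. 348.] [584.9 221.    0. ]
slate_box 0.63 [210. 348.] [572.1 121.2   0. ]
slate_box 0.28 [202. 302.] [439.5 190.9  -0. ]
tweezers 0.71 [267. 285.] [ 398.4 -183.9    0. ]
```

View crop.

```bash
python3 - <<'E'
from h import *
a=cv2.imread("pics/top0.png")
cv2.imwrite("pics/v1.png",cv2.resize(a[140:270,210:410],None,fx=4,fy=4,interpolation=cv2.INTER_CUBIC))
c=dict(np.load("pics/top0.npz"));P=cloud(c)
ring=P.reshape(-1,3);d=c["depth"].ravel()>0
print("table z",np.median(ring[d&(abs(ring[:,2])<15)][:,2]))
# boxes: top band pixels 
hsv=cv2.cvtColor(a,cv2.COLOR_BGR2HSV)
z=P[...,2]
m=((z>28)&(z<42)&(P[...,0]>380)&(P[...,0]<650)&(P[...,1]>0)&(P[...,1]<330)&(c["depth"]>0)).astype(np.uint8)
n,l,s,_=cv2.connectedComponentsWithStats(m,connectivity=4)
for i in range(1,n):
    if s[i,4]<60: continue
    q=P[l==i]; r=cv2.minAreaRect(q[:,:2].astype(np.float32))
    print(s[i],np.round(r[0],1),np.round(r[1],1),round(r[2],1),"z",np.median(q[:,2]).round(1),"hsv",np.median(hsv[l==i],0), "ext",q.min(0).round(0),q.max(0).round(0))
E
```

```text
table z 1.2555102596244296
[236 152  24  23 434] [586.7 230.8] [53.7 50.7] 79.7 z 35.0 hsv [ 17.  81. 198.] ext [558. 202.  29.] [615. 260.  39.]
[283 158  21  22 431] [571.3 118.9] [50.2 52.5] 89.1 z 35.2 hsv [ 90.  27. 189.] ext [545.  93.  29.] [598. 144.  39.]
[227 208  23  24 448] [447.  253.4] [50.9 52.7] 82.2 z 35.0 hsv [106.  35. 189.] ext [419. 227.  30.] [476. 281.  42.]
[254 211  24  24 451] [438.5 187.4] [50.6 53.1] 81.1 z 35.0 hsv [106.  34. 185.] ext [410. 159.  30.] [467. 215.  39.]
[282 213  24  24 470] [432.9 120.1] [53.5 57.6] 84.4 z 35.0 hsv [106.  40. 195.] ext [404.  91.  28.] [461. 147.  40.]
```

View pics/v1.png

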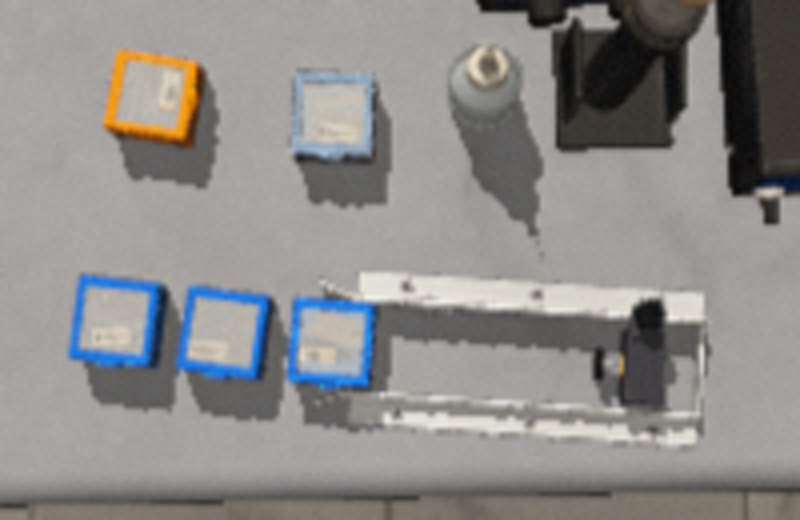

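```bash
python3 - <<'E'
from h import *
c=dict(np.load("pics/top0.npz"));P=cloud(c);a=c["img"].astype(int)
white=(a.min(2)>195)
# flange outer edges (z~2), per column topmost/bottommost white pixel
def fit(cols,top):
    pts=[]
    for u in cols:
        v=np.where(white[200:255,u])[0]+200
        if len(v): pts.append(ray(c,((v.min()-.5) if top else (v.max()+.5),u),2)[:2])
    pts=np.array(pts)
    l=cv2.fitLine(pts.astype(np.float32),cv2.DIST_HUBER,0,.01,.01).ravel()
    s=-1 if l[1]<0 else 1
    print("yaw",np.degrees(np.arctan2(-s*l[0],s*l[1])).round(2),"x at y=0:",(l[2]-l[3]*l[0]/l[1]).round(1),len(pts),"y range",pts[:,1].max().round(1),pts[:,1].min().round(1))
fit(range(303,384),True);fit(range(308,384),False)
z=P[...,2];X,Y=P[...,0],P[...,1]
for lo,hi,x0,x1 in((9,18,370,415),(22,33,425,470)):
    m=(z>lo)&(z<hi)&(X>x0)&(X<x1)&(Y<85)&(Y>-95)&white
    q=P[m];l=cv2.fitLine(q[:,:2].astype(np.float32),cv2.DIST_HUBER,0,.01,.01).ravel()
    print("wall",m.sum(),np.median(q[:,2]).round(1),"slope yaw",np.degrees(np.arctan(-l[0]/l[1])).round(2),"x at y0",(l[2]-l[3]*l[0]/l[1]).round(1))
# boxes: yaw by fitting edges of saturated frame
hsv=cv2.cvtColor(c["img"],cv2.COLOR_RGB2HSV)
for nm,lo,hi in(("blue",(100,140,80),(115,255,255)),("orange",(8,140,120),(25,255,255))):
    m=cv2.inRange(hsv,lo,hi);m[:140]=0;m[260:]=0;m[:,320:]=0
    n,l,s,_=cv2.connectedComponentsWithStats(m)
    for i in range(1,n):
        if s[i,4]<40: continue
        v,u=np.where(l==i);q=np.array([ray(c,(r,cc),34.5)[:2] for r,cc in zip(v,u)],np.float32)
        r=cv2.minAreaRect(q);print(nm,np.round(r[0],1),np.round(r[1],1),round(r[2],2))
E
```

```text
yaw -5.2 x at y=0: 466.7 79 y range 96.3 -105.6
yaw -5.09 x at y=0: 373.3 74 y range 85.0 -101.8
wall 19 15.0 slope yaw -4.93 x at y0 391.4
wall 39 28.7 slope yaw -5.06 x at y0 449.9
blue [445.1 252.8] [50.6 52.7] 82.55
blue [436.9 187.3] [51.2 52.9] 81.49
blue [430.  121.4] [50.9 50.9] 88.89
orange [584.8 230. ] [55.2 51.6] 79.34
```

```bash
cat >> h.py <<'E'
def plan(x,y,z=None,ang=None):
    "to go: tool-axis units; ang = wanted tool-y heading in deg"
    s=st();Rm=rot(s["orientation"]);p=np.array(s["tool_pos"])
    d=np.array([x,y,p[2] if z is None else z])-p
    print("units",(Rm.T@d/25).round(2),"n",np.abs(Rm.T@d/25).max().round(1))
    h=np.degrees(np.arctan2(Rm[1,1],Rm[0,1]))
    print("heading",h.round(2),"turn units",None if ang is None else round(((h-ang+180)%360-180)/6,2))
E
python3 - <<'E'
from h import *
c=dict(np.load("pics/top0.npz"));P=cloud(c).reshape(-1,3)[c["depth"].ravel()>0]
for x0,x1,y0,y1 in((300,520,-150,350),(450,520,-150,0),(300,520,-500,-150),(520,700,-150,0),(520,700,0,330),(380,520,260,420)):
    q=P[(P[:,0]>x0)&(P[:,0]<x1)&(P[:,1]>y0)&(P[:,1]<y1)];print((x0,x1,y0,y1),q.max(0).round() if len(q) else None)
E
python3 -m inch '[{"linear":[0,-1,-0.83],"rotation":[0,0,0],"grip":85},{"linear":[0,-1,-0.83],"rotation":[0,0,0],"grip":85},{"linear":[0,-1,-0.83],"rotation":[0,0,0],"grip":85},{"linear":[0,-1,-0.83],"rotation":[0,0,0],"grip":85},{"linear":[0,-1,-0.83],"rotation":[0,0,0],"grip":85},{"linear":[0,-1,-0.83],"rotation":[0,0,0],"grip":85},{"linear":[0,-1,-0.83],"rotation":[0,0,0],"grip":85},{"linear":[0,-1,-0.83],"rotation":[0,0,0],"grip":85}]'
python3 -c "
from h import *
plan(400,-60)"
```

```text
(300, 520, -150, 350) [520. 350. 105.]
(450, 520, -150, 0) [520.  -0. 105.]
(300, 520, -500, -150) [ 520. -150.  105.]
(520, 700, -150, 0) [700.  -0. 261.]
(520, 700, 0, 330) [700. 330. 164.]
(380, 520, 260, 420) [520. 420.  42.]
t: 2.2
tool_pos: [312.1, -332.2, 239.5]
orientation: [0.134, 0.695, 0.133, -0.694]
wrist_force: [0.6, -0.8, -1.0]
grip_width: 0.999
t 2.2 tcp [ 312.1 -332.2  239.5] R [[0.0, 0.371, -0.929], [-0.0, -0.929, -0.371], [-1.0, 0.0, -0.0]] F [ 0.6 -0.8 -1. ] g 0.999 J [-0.84  0.17  1.99  0.    0.98  0.35]
units [-0.   -8.81 -7.3 ] n 8.8
heading -68.25 turn units None
```

```bash

python3 -m inch '[{"linear":[0,-1,-0.83],"rotation":[0,0,0],"grip":85},{"linear":[0,-1,-0.83],"rotation":[0,0,0],"grip":85},{"linear":[0,-1,-0.83],"rotation":[0,0,0],"grip":85},{"linear":[0,-1,-0.83],"rotation":[0,0,0],"grip":85},{"linear":[0,-1,-0.83],"rotation":[0,0,0],"grip":85},{"linear":[0,-1,-0.83],"rotation":[0,0,0],"grip":85},{"linear":[0,-1,-0.83],"rotation":[0,0,0],"grip":85},{"linear":[0,-1,-0.83],"rotation":[0,0,0],"grip":85},{"linear":[0,-1,-0.83],"rotation":[0,0,0],"grip":85},{"linear":[0,-0.7,-1],"rotation":[0,0,0],"grip":85},{"linear":[0,-0.7,-1],"rotation":[0,0,0],"grip":85},{"linear":[0,-0.7,-1],"rotation":[0,0,0],"grip":85}]'
python3 -m inch '[{"linear":[0,-0.7,-1],"rotation":[0,0,0],"grip":85},{"linear":[0,-0.7,-1],"rotation":[0,0,0],"grip":85},{"linear":[0,-0.7,-1],"rotation":[0,0,0],"grip":85},{"linear":[0,-0.7,-1],"rotation":[0,0,0],"grip":85},{"linear":[0,-0.7,-1],"rotation":[0,0,0],"grip":85},{"linear":[0,0,0],"rotation":[1,0,0],"grip":85},{"linear":[0,0,0],"rotation":[1,0,0],"grip":85},{"linear":[0,0,0],"rotation":[1,0,0],"grip":85},{"linear":[0,0,0],"rotation":[1,0,0],"grip":85},{"linear":[0,0,0],"rotation":[1,0,0],"grip":85}]'
python3 -c "
from h import *
plan(585.7,230.4,100,-100.3)"
```

```text
t: 3.7
tool_pos: [452.6, 22.6, 239.5]
orientation: [0.134, 0.695, 0.134, -0.694]
wrist_force: [0.8, -0.0, -0.0]
grip_width: 0.994
t: 4.95
tool_pos: [535.6, 149.2, 239.4]
orientation: [-0.052, 0.705, -0.052, -0.705]
wrist_force: [0.2, 0.4, 0.1]
grip_width: 0.995
t 4.95 tcp [535.6 149.2 239.4] R [[0.0, -0.147, -0.989], [0.0, -0.989, 0.147], [-1.0, -0.0, -0.0]] F [0.2 0.4 0.1] g 0.995 J [0.25 0.32 1.78 0.   1.04 1.97]
units [ 5.58 -3.5  -1.5 ] n 5.6
heading -98.43 turn units 0.31
```

```bash

python3 -m inch '[{"linear":[0.5,-0.88,-0.37],"rotation":[0.31,0,0],"grip":85},{"linear":[0.5,-0.88,-0.38],"rotation":[0,0,0],"grip":85},{"linear":[0.5,-0.87,-0.37],"rotation":[0,0,0],"grip":85},{"linear":[0.5,-0.87,-0.38],"rotation":[0,0,0],"grip":85},{"linear":[1,0,0],"rotation":[0,0,0],"grip":85},{"linear":[1,0,0],"rotation":[0,0,0],"grip":85},{"linear":[1,0,0],"rotation":[0,0,0],"grip":85},{"linear":[1,0,0],"rotation":[0,0,0],"grip":85},{"linear":[1,0,0],"rotation":[0,0,0],"grip":85}]'
python3 -c "
from h import *
plan(585.7,230.4,14,-100.3)"
```

```text
t: 6.08
tool_pos: [587.4, 229.3, 63.6]
orientation: [-0.062, 0.704, -0.062, -0.704]
wrist_force: [0.2, 0.3, -0.3]
grip_width: 0.994
t 6.08 tcp [587.4 229.3  63.6] R [[0.0, -0.175, -0.985], [0.0, -0.985, 0.175], [-1.0, -0.0, -0.0]] F [ 0.2  0.3 -0.3] g 0.994 J [0.35 0.66 1.7  0.   0.78 2.1 ]
units [ 1.98 -0.03  0.07] n 2.0
heading -100.1 turn units 0.03
```

```bash

python3 -m inch '[{"linear":[1,0,0.05],"rotation":[0,0,0],"grip":85},{"linear":[0.6,0,0],"rotation":[0,0,0],"grip":85},{"linear":[0.4,0,0],"rotation":[0,0,0],"grip":85},{"linear":[0,0,0],"rotation":[0,0,0],"grip":60},{"linear":[0,0,0],"rotation":[0,0,0],"grip":40},{"linear":[0,0,0],"rotation":[0,0,0],"grip":40},{"linear":[0,0,0],"rotation":[0,0,0],"grip":40},{"linear":[0,0,0],"rotation":[0,0,0],"grip":40},{"linear":[0,0,0],"rotation":[0,0,0],"grip":40}]'
python3 -c "
from h import *
c=arm.capture('side');cv2.imwrite('pics/v2.png',cv2.resize(c['img'][130:260,240:400,::-1],None,fx=5,fy=4.6,interpolation=cv2.INTER_CUBIC))
plan(585.7,230.4,60,-5.1)"
```

```text
t: 7.2
tool_pos: [586.8, 229.7, 15.3]
orientation: [-0.063, 0.705, -0.062, -0.704]
wrist_force: [-0.1, -0.9, 6.3]
grip_width: 0.59
t 7.25 tcp [586.8 229.7  15.3] R [[0.002, -0.175, -0.985], [0.001, -0.985, 0.175], [-1.0, -0.001, -0.002]] F [-0.8  0.1  5.6] g 0.593 J [ 0.35  0.74  1.71 -0.    0.69  2.1 ]
units [-1.79 -0.02  0.04] n 1.8
heading -100.1 turn units -15.83
```

View pics/v2.png

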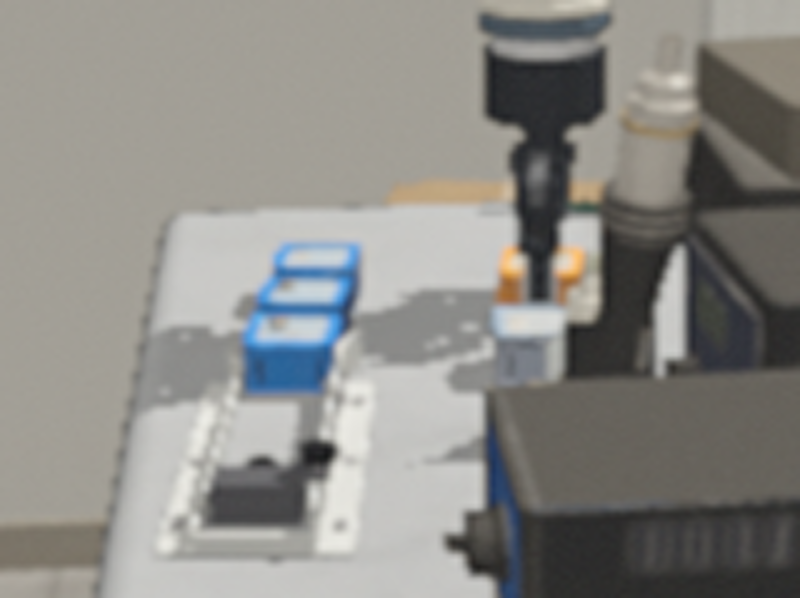

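```bash

python3 -m inch '[{"linear":[-1,0,0],"rotation":[0,0,0],"grip":40},{"linear":[-1,0,0],"rotation":[-0.83,0,0],"grip":40},{"linear":[0,0,0],"rotation":[-1,0,0],"grip":40},{"linear":[0,0,0],"rotation":[-1,0,0],"grip":40},{"linear":[0,0,0],"rotation":[-1,0,0],"grip":40},{"linear":[0,0,0],"rotation":[-1,0,0],"grip":40},{"linear":[0,0,0],"rotation":[-1,0,0],"grip":40},{"linear":[0,0,0],"rotation":[-1,0,0],"grip":40},{"linear":[0,0,0],"rotation":[-1,0,0],"grip":40},{"linear":[0,0,0],"rotation":[-1,0,0],"grip":40}]'
python3 -m inch '[{"linear":[0,0,0],"rotation":[-1,0,0],"grip":40},{"linear":[0,0,0],"rotation":[-1,0,0],"grip":40},{"linear":[0,0,0],"rotation":[-1,0,0],"grip":40},{"linear":[0,0,0],"rotation":[-1,0,0],"grip":40},{"linear":[0,0,0],"rotation":[-1,0,0],"grip":40},{"linear":[0,0,0],"rotation":[-1,0,0],"grip":40},{"linear":[0,0,0],"rotation":[-1,0,0],"grip":40}]'
python3 -c "
from h import *
c=arm.capture('top')
for t in('orange_box','box3','rack'): print(t,[ (round(r['p'],2),np.round(ray(c,r['at'],0),1)) for r in arm.place_of('top',t)[:3]])
plan(448,310,25,-5.1)"
```

```text
t: 8.5
tool_pos: [585.7, 229.3, 64.2]
orientation: [-0.26, -0.658, -0.26, 0.658]
wrist_force: [-0.9, 0.5, -0.3]
grip_width: 0.592
t: 9.38
tool_pos: [585.7, 229.3, 64.2]
orientation: [-0.478, -0.521, -0.478, 0.521]
wrist_force: [-0.8, 0.2, -0.4]
grip_width: 0.591
orange_box []
box3 [(0.94, array([428.3, 123.6,   0. ]))]
rack [(0.91, array([433.6, 108.1,   0. ]))]
t 9.57 tcp [585.8 229.4  64.3] R [[-0.0, 0.996, -0.091], [-0.0, -0.091, -0.996], [-1.0, -0.0, 0.0]] F [ 0.2  0.1 -1.7] g 0.588 J [0.35 0.66 1.71 0.   0.78 0.45]
units [ 1.57 -5.78 -2.71] n 5.8
heading -5.25 turn units -0.02
```

```bash

python3 -m inch '[{"linear":[0,-0.96,-0.45],"rotation":[0,0,0],"grip":40},{"linear":[0,-0.96,-0.45],"rotation":[0,0,0],"grip":40},{"linear":[0,-0.96,-0.45],"rotation":[0,0,0],"grip":40},{"linear":[0,-0.96,-0.45],"rotation":[0,0,0],"grip":40},{"linear":[0,-0.96,-0.45],"rotation":[0,0,0],"grip":40},{"linear":[0,-0.96,-0.45],"rotation":[0,0,0],"grip":40},{"linear":[0,0,0],"rotation":[0,0,0],"grip":40},{"linear":[1,0,0],"rotation":[0,0,0],"grip":40},{"linear":[0.5,0,0],"rotation":[0,0,0],"grip":40}]'
python3 -c "
from h import *
plan(448,310,15.5,-5.1)"
```

```text
t: 10.7
tool_pos: [448.4, 309.4, 26.1]
orientation: [-0.477, -0.522, -0.477, 0.522]
wrist_force: [-0.2, -0.3, -1.5]
grip_width: 0.594
t 10.7 tcp [448.4 309.4  26.1] R [[-0.0, 0.996, -0.089], [-0.0, -0.089, -0.996], [-1.0, -0.0, 0.0]] F [-0.2 -0.3 -1.5] g 0.594 J [ 0.58  0.64  1.9  -0.    0.6   0.67]
units [ 0.42 -0.02 -0.02] n 0.4
heading -5.12 turn units -0.0
```

```bash

python3 -m inch '[{"linear":[0.25,0,0],"rotation":[0,0,0],"grip":40},{"linear":[0.17,0,0],"rotation":[0,0,0],"grip":40},{"linear":[0,0,0],"rotation":[0,0,0],"grip":40},{"linear":[0,0,0],"rotation":[0,0,0],"grip":85},{"linear":[0,0,0],"rotation":[0,0,0],"grip":85},{"linear":[0,0,0],"rotation":[0,0,0],"grip":85},{"linear":[-0.5,0,0],"rotation":[0,0,0],"grip":85},{"linear":[-1,0,0],"rotation":[0,0,0],"grip":85},{"linear":[-1,0,0],"rotation":[0,0,0],"grip":85},{"linear":[-0.5,0,-1],"rotation":[0,0,0],"grip":85},{"linear":[0,0,-1],"rotation":[0,0,0],"grip":85},{"linear":[0,0,-1],"rotation":[0,0,0],"grip":85}]'
python3 -m inch '[{"linear":[0,0,-1],"rotation":[0,0,0],"grip":20},{"linear":[0,0,-1],"rotation":[0,0,0],"grip":20},{"linear":[0,0,0],"rotation":[0,0,0],"grip":20}]'
cat > look.py <<'E'
from h import *
import sys
c=arm.capture('top');a=c["img"];P=cloud(c)
hsv=cv2.cvtColor(a,cv2.COLOR_RGB2HSV)
th=np.radians(-5.1);ex=np.array([np.cos(th),np.sin(th)]);ey=np.array([-ex[1],ex[0]]);O=np.array([420.4+.0893*110,110])
for nm,lo,hi in(("blue",(100,140,80),(115,255,255)),("orange",(8,140,120),(25,255,255))):
    m=cv2.inRange(hsv,lo,hi);m[:140]=0;m[260:]=0;m[:,360:]=0
    n,l,s,_=cv2.connectedComponentsWithStats(m)
    for i in range(1,n):
        if s[i,4]<40: continue
        v,u=np.where(l==i);q=np.array([ray(c,(r,cc),34.5)[:2] for r,cc in zip(v,u)],np.float32)
        r=cv2.minAreaRect(q);d=np.array(r[0])-O
        print(nm,"world",np.round(r[0],1),"sz",np.round(r[1],1),"yaw",round((r[2]+45)%90-45,1),"rack xy",(d@ex).round(1),(d@ey).round(1))
if len(sys.argv)>1: cv2.imwrite("pics/%s.png"%sys.argv[1],cv2.resize(a[150:270,180:380,::-1],None,fx=4,fy=4,interpolation=cv2.INTER_CUBIC))
E
python3 look.py v3; python3 -c "
from h import *
plan(451,370,20,-5.1)"
```

```text
t: 12.2
tool_pos: [455.6, 385.1, 92.7]
orientation: [0.477, 0.522, 0.477, -0.521]
wrist_force: [-0.5, -0.4, 0.2]
grip_width: 1.0
t: 12.58
tool_pos: [460.0, 435.6, 92.3]
orientation: [0.478, 0.522, 0.478, -0.521]
wrist_force: [-0.3, -0.3, 0.2]
grip_width: 0.368
blue world [445.2 253. ] sz [50.8 52.8] yaw -6.8 rack xy 2.2 143.7
blue world [436.9 187.3] sz [51.2 52.9] yaw -8.5 rack xy -0.2 77.6
blue world [430.  121.4] sz [50.9 50.9] yaw -1.1 rack xy -1.3 11.4
orange world [449.4 306.9] sz [50.9 53.5] yaw -4.8 rack xy 1.6 197.8
t 12.62 tcp [459.6 434.3  91.9] R [[0.0, 0.996, -0.088], [0.0, -0.088, -0.996], [-1.0, 0.0, -0.0]] F [ 0.2 -0.1 -0.6] g 0.275 J [ 0.74  0.62  1.69 -0.    0.83  0.83]
units [ 2.88 -0.12  2.59] n 2.9
heading -5.06 turn units 0.01
```

View pics/v3.png

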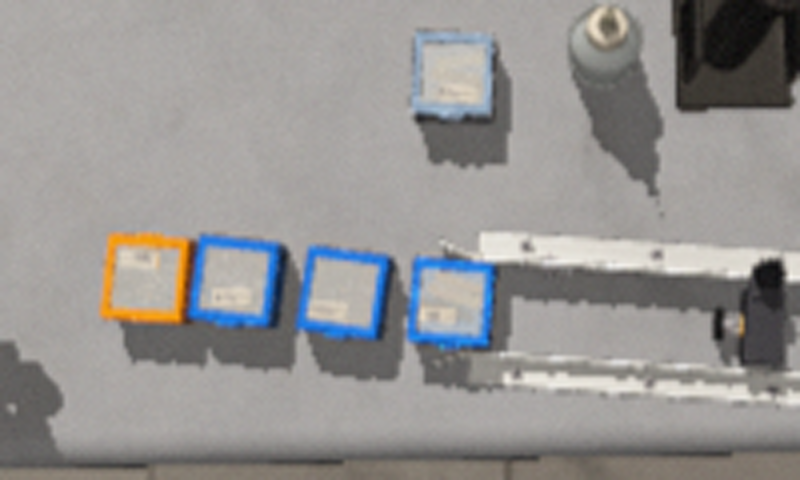

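```bash

python3 -m inch '[{"linear":[0,0,1],"rotation":[0,0,0],"grip":20},{"linear":[0,-0.05,1],"rotation":[0,0,0],"grip":20},{"linear":[0,0,1],"rotation":[0,0,0],"grip":20},{"linear":[1,0,0],"rotation":[0,0,0],"grip":20},{"linear":[1,0,0],"rotation":[0,0,0],"grip":20},{"linear":[0.7,0,0],"rotation":[0,0,0],"grip":20},{"linear":[0.4,0,0],"rotation":[0,0,0],"grip":20},{"linear":[0,0,0],"rotation":[0,0,0],"grip":20}]'
python3 -c "
from h import *
plan(451,350,14,-5.1)"
```

```text
t: 13.62
tool_pos: [451.5, 359.0, 13.4]
orientation: [-0.477, -0.521, -0.477, 0.522]
wrist_force: [0.4, -0.8, -0.6]
grip_width: 0.234
t 13.62 tcp [451.5 359.   13.4] R [[-0.001, 0.996, -0.089], [-0.001, -0.089, -0.996], [-1.0, -0.001, 0.001]] F [ 0.4 -0.8 -0.6] g 0.234 J [ 0.65  0.69  1.83 -0.    0.62  0.74]
units [-0.02  0.01  0.36] n 0.4
heading -5.13 turn units -0.0
```

```bash

python3 -m inch '[{"linear":[0,0,0.3],"rotation":[0,0,0],"grip":20},{"linear":[0,0,0.2],"rotation":[0,0,0],"grip":20},{"linear":[0,0,0.2],"rotation":[0,0,0],"grip":20},{"linear":[0,0,0.2],"rotation":[0,0,0],"grip":20},{"linear":[0,0,0.2],"rotation":[0,0,0],"grip":20},{"linear":[0,0,0.2],"rotation":[0,0,0],"grip":20},{"linear":[0,0,0.2],"rotation":[0,0,0],"grip":20},{"linear":[0,0,0.2],"rotation":[0,0,0],"grip":20},{"linear":[0,0,0.2],"rotation":[0,0,0],"grip":20},{"linear":[0,0,0.2],"rotation":[0,0,0],"grip":20},{"linear":[0,0,0.1],"rotation":[0,0,0],"grip":20},{"linear":[0,0,0],"rotation":[0,0,0],"grip":20}]'
python3 look.py v4; python3 -c "
from h import *
plan(451,350,14,-5.1)"
```

```text
t: 15.12
tool_pos: [446.6, 304.2, 13.7]
orientation: [-0.477, -0.522, -0.477, 0.522]
wrist_force: [0.4, 0.3, 0.2]
grip_width: 0.233
blue world [436.3 168. ] sz [149.6  53.3] yaw -6.8 rack xy 0.9 58.3
orange world [445.  268.5] sz [48.8 51. ] yaw -1.1 rack xy 0.6 159.1
t 15.18 tcp [446.6 304.2  13.6] R [[-0.001, 0.996, -0.089], [-0.001, -0.089, -0.996], [-1.0, -0.001, 0.001]] F [ 0.7  0.3 -0.6] g 0.234 J [ 0.58  0.66  1.91 -0.    0.57  0.67]
units [-0.02  0.01 -1.84] n 1.8
heading -5.12 turn units -0.0
```

View pics/v4.png

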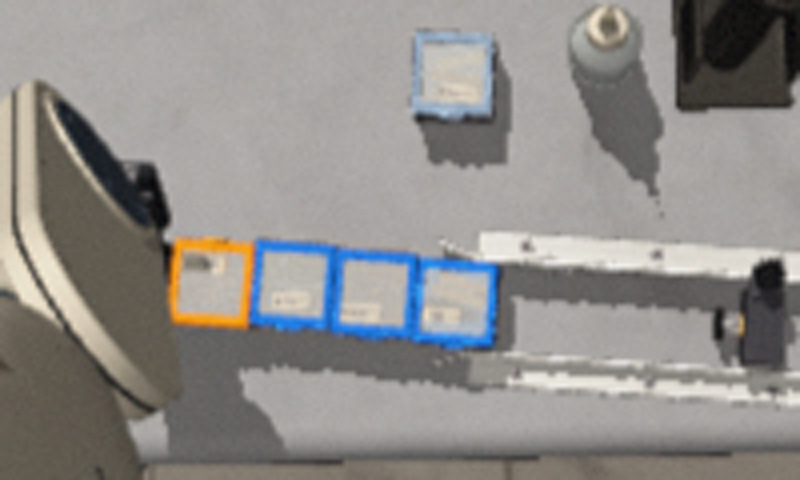

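```bash

python3 -m inch '[{"linear":[0,0,0.12],"rotation":[0,0,0],"grip":20},{"linear":[0,0,0.12],"rotation":[0,0,0],"grip":20},{"linear":[0,0,0.12],"rotation":[0,0,0],"grip":20},{"linear":[0,0,0.12],"rotation":[0,0,0],"grip":20},{"linear":[0,0,0.12],"rotation":[0,0,0],"grip":20},{"linear":[0,0,0.12],"rotation":[0,0,0],"grip":20}]'
python3 -m inch '[{"linear":[0,0,0.12],"rotation":[0,0,0],"grip":20},{"linear":[0,0,0.12],"rotation":[0,0,0],"grip":20},{"linear":[0,0,0.12],"rotation":[0,0,0],"grip":20},{"linear":[0,0,0.12],"rotation":[0,0,0],"grip":20},{"linear":[0,0,0.12],"rotation":[0,0,0],"grip":20},{"linear":[0,0,0.12],"rotation":[0,0,0],"grip":20}]'
python3 look.py v5
```

```text
t: 15.92
tool_pos: [445.3, 286.5, 13.8]
orientation: [0.477, 0.522, 0.477, -0.522]
wrist_force: [0.0, 1.6, -0.2]
grip_width: 0.232
t: 16.68
tool_pos: [444.6, 269.7, 14.1]
orientation: [0.477, 0.523, 0.477, -0.521]
wrist_force: [0.1, 6.4, -2.2]
grip_width: 0.235
blue world [431.8 133.9] sz [148.9  53.3] yaw -8.1 rack xy -0.5 23.9
orange world [443. 230.] sz [44.1 53.5] yaw -1.1 rack xy 2.1 120.6
```

View pics/v5.png

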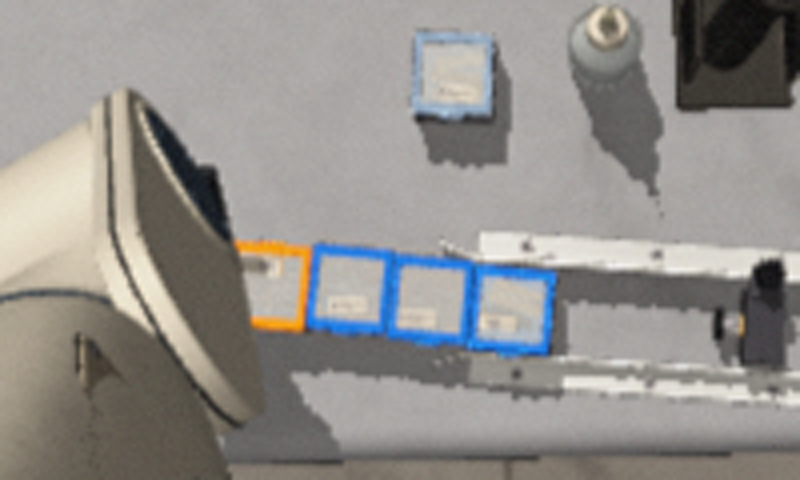

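```bash

for i in 1; do
python3 -m inch '[{"linear":[0,-0.01,0.14],"rotation":[0,0,0],"grip":20},{"linear":[0,-0.01,0.14],"rotation":[0,0,0],"grip":20},{"linear":[0,-0.01,0.14],"rotation":[0,0,0],"grip":20},{"linear":[0,-0.01,0.14],"rotation":[0,0,0],"grip":20},{"linear":[0,-0.01,0.14],"rotation":[0,0,0],"grip":20},{"linear":[0,-0.01,0.14],"rotation":[0,0,0],"grip":20}]'
python3 -m inch '[{"linear":[0,0,0.14],"rotation":[0,0,0],"grip":20},{"linear":[0,0,0.14],"rotation":[0,0,0],"grip":20},{"linear":[0,0,0.14],"rotation":[0,0,0],"grip":20},{"linear":[0,0,0.14],"rotation":[0,0,0],"grip":20},{"linear":[0,0,0.14],"rotation":[0,0,0],"grip":20},{"linear":[0,0,0.14],"rotation":[0,0,0],"grip":20}]'
python3 -m inch '[{"linear":[0,0,0.14],"rotation":[0,0,0],"grip":20},{"linear":[0,0,0.14],"rotation":[0,0,0],"grip":20},{"linear":[0,0,0.14],"rotation":[0,0,0],"grip":20},{"linear":[0,0,0.14],"rotation":[0,0,0],"grip":20},{"linear":[0,0,0.14],"rotation":[0,0,0],"grip":20},{"linear":[0,0,0.14],"rotation":[0,0,0],"grip":20}]'
done; python3 look.py v6
```

```text
t: 17.48
tool_pos: [440.8, 248.6, 14.0]
orientation: [0.477, 0.523, 0.477, -0.521]
wrist_force: [-1.3, 7.6, -1.5]
grip_width: 0.233
t: 18.23
tool_pos: [438.7, 227.7, 14.0]
orientation: [0.477, 0.522, 0.477, -0.521]
wrist_force: [-1.6, 8.7, -1.2]
grip_width: 0.237
t: 18.98
tool_pos: [436.7, 206.9, 14.0]
orientation: [0.477, 0.522, 0.477, -0.522]
wrist_force: [-0.7, 8.7, -0.7]
grip_width: 0.234
blue world [424.7  71. ] sz [148.   53.6] yaw -6.0 rack xy -2.0 -39.3
orange world [434.3 157.8] sz [21.9 53.6] yaw -0.5 rack xy -0.2 48.0
```

View pics/v6.png

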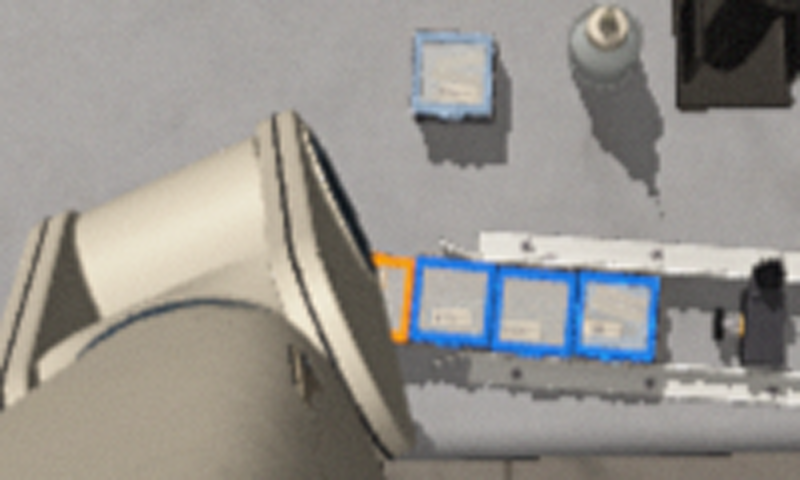

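```bash

python3 -m inch '[{"linear":[0,0,0.1],"rotation":[0,0,0],"grip":20},{"linear":[0,0,0.1],"rotation":[0,0,0],"grip":20},{"linear":[0,0,0.1],"rotation":[0,0,0],"grip":20},{"linear":[0,0,0.1],"rotation":[0,0,0],"grip":20}]'
python3 -m inch '[{"linear":[0,0,0.1],"rotation":[0,0,0],"grip":20},{"linear":[0,0,0.1],"rotation":[0,0,0],"grip":20},{"linear":[0,0,0.06],"rotation":[0,0,0],"grip":20}]'
for i in 1; do
python3 -m inch '[{"linear":[0,0,0.04],"rotation":[0,0,0],"grip":20},{"linear":[0,0,0.04],"rotation":[0,0,0],"grip":20}]'
python3 -m inch '[{"linear":[0,0,0.04],"rotation":[0,0,0],"grip":20},{"linear":[0,0,0.04],"rotation":[0,0,0],"grip":20}]'
python3 -m inch '[{"linear":[0,0,0.04],"rotation":[0,0,0],"grip":20},{"linear":[0,0,0.04],"rotation":[0,0,0],"grip":20}]'
done | grep -v orient
```

```text
t: 19.52
tool_pos: [435.6, 196.7, 13.9]
orientation: [0.477, 0.522, 0.477, -0.522]
wrist_force: [-1.5, 6.5, -0.3]
grip_width: 0.233
t: 19.9
tool_pos: [434.9, 190.1, 13.9]
orientation: [0.477, 0.522, 0.477, -0.522]
wrist_force: [-2.2, 7.0, -0.1]
grip_width: 0.231
t: 20.15
tool_pos: [434.8, 188.1, 13.9]
wrist_force: [-1.3, 7.0, -0.9]
grip_width: 0.237
t: 20.4
tool_pos: [434.6, 186.1, 13.9]
wrist_force: [-1.9, 7.0, -0.5]
grip_width: 0.23
t: 20.65
tool_pos: [434.4, 184.2, 13.9]
wrist_force: [-2.1, 7.0, -0.2]
grip_width: 0.238
```

```bash

{
python3 -m inch '[{"linear":[0,0,0.04],"rotation":[0,0,0],"grip":20},{"linear":[0,0,0.04],"rotation":[0,0,0],"grip":20}]'
python3 -m inch '[{"linear":[0,0,0.04],"rotation":[0,0,0],"grip":20},{"linear":[0,0,0.04],"rotation":[0,0,0],"grip":20}]'
python3 -m inch '[{"linear":[0,0,0.04],"rotation":[0,0,0],"grip":20}]'
python3 -m inch '[{"linear":[0,0,0.04],"rotation":[0,0,0],"grip":20}]'
python3 -m inch '[{"linear":[0,0,0.04],"rotation":[0,0,0],"grip":20}]'
} | egrep 'pos|force'
```

```text
tool_pos: [434.2, 182.2, 13.9]
wrist_force: [-2.1, 7.4, 0.1]
tool_pos: [434.0, 180.2, 13.9]
wrist_force: [-2.4, 8.1, -0.6]
tool_pos: [433.9, 179.2, 13.9]
wrist_force: [-2.7, 8.1, -1.0]
tool_pos: [433.8, 178.2, 13.9]
wrist_force: [-2.1, 7.5, 0.1]
tool_pos: [433.7, 177.3, 13.9]
wrist_force: [-2.0, 9.1, 0.5]
```

```bash

{
python3 -m inch '[{"linear":[0,0,0.04],"rotation":[0,0,0],"grip":20}]'
python3 -m inch '[{"linear":[0,0,0.04],"rotation":[0,0,0],"grip":20}]'
} | egrep 'pos|force'; python3 look.py v7; python3 -c "
from h import *
c=dict(arm.capture('top'))
P=cloud(c);print(np.c_[P[228:240:2,350:364].reshape(-1,3)][:,[0,1,2]].reshape(6,14,3)[:,:,1:].round(0).tolist()[2:4])"
```

```text
tool_pos: [433.7, 176.3, 13.9]
wrist_force: [-1.6, 8.5, -0.6]
tool_pos: [433.7, 175.3, 13.9]
wrist_force: [-0.3, 8.1, -0.7]
blue world [421.7  39.9] sz [149.4  53. ] yaw -4.2 rack xy -2.2 -70.6
orange world [436.  121.3] sz [12.2 38.9] yaw -0.7 rack xy 4.8 11.8
[[[-18.0, 35.0], [-20.0, 35.0], [-22.0, 36.0], [-25.0, 35.0], [-27.0, 37.0], [-30.0, 35.0], [-32.0, 38.0], [-35.0, 32.0], [-40.0, 11.0], [-41.0, 26.0], [-43.0, 28.0], [-46.0, 22.0], [-49.0, 21.0], [-51.0, 20.0]], [[-18.0, 33.0], [-20.0, 36.0], [-23.0, 32.0], [-25.0, 33.0], [-27.0, 36.0], [-30.0, 35.0], [-32.0, 38.0], [-38.0, 4.0], [-41.0, -0.0], [-41.0, 19.0], [-44.0, 20.0], [-48.0, 0.0], [-51.0, -1.0], [-53.0, 0.0]]]
```

View pics/v7.png

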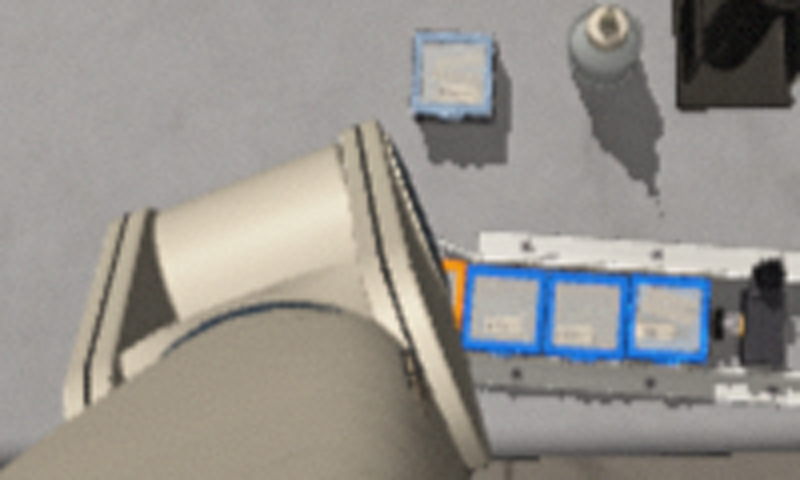

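```bash

{
for i in 1 ; do
python3 -m inch '[{"linear":[0,0,0.02],"rotation":[0,0,0],"grip":20},{"linear":[0,0,0.02],"rotation":[0,0,0],"grip":20}]'
python3 -m inch '[{"linear":[0,0,0.02],"rotation":[0,0,0],"grip":20},{"linear":[0,0,0.02],"rotation":[0,0,0],"grip":20}]'
python3 -m inch '[{"linear":[0,0,0.02],"rotation":[0,0,0],"grip":20},{"linear":[0,0,0.02],"rotation":[0,0,0],"grip":20}]'
python3 -m inch '[{"linear":[0,0,0.02],"rotation":[0,0,0],"grip":20},{"linear":[0,0,0.02],"rotation":[0,0,0],"grip":20}]'
done
} | egrep 'pos|force'
```

```text
tool_pos: [434.0, 174.3, 14.0]
wrist_force: [-0.1, 7.0, -0.4]
tool_pos: [434.0, 173.4, 14.0]
wrist_force: [-0.4, 7.8, -0.4]
tool_pos: [433.9, 172.4, 14.0]
wrist_force: [-0.8, 6.3, 0.1]
tool_pos: [433.8, 171.3, 14.0]
wrist_force: [-0.6, 7.0, -0.1]
```

```bash

{
python3 -m inch '[{"linear":[0,0,0.02],"rotation":[0,0,0],"grip":20},{"linear":[0,0,0.02],"rotation":[0,0,0],"grip":20}]'
python3 -m inch '[{"linear":[0,0,0.02],"rotation":[0,0,0],"grip":20},{"linear":[0,0,0.02],"rotation":[0,0,0],"grip":20}]'
python3 -m inch '[{"linear":[0,0,0.02],"rotation":[0,0,0],"grip":20},{"linear":[0,0,0.02],"rotation":[0,0,0],"grip":20}]'
} | egrep 'pos|force'
```

```text
tool_pos: [433.7, 170.3, 14.0]
wrist_force: [-0.9, 7.1, -0.8]
tool_pos: [433.6, 169.4, 14.0]
wrist_force: [-0.6, 7.2, -0.9]
tool_pos: [433.5, 168.5, 14.0]
wrist_force: [-1.1, 9.2, -0.7]
```

```bash

{
python3 -m inch '[{"linear":[0,0,0.02],"rotation":[0,0,0],"grip":20},{"linear":[0,0,0.02],"rotation":[0,0,0],"grip":20}]'
python3 -m inch '[{"linear":[0,0,0.02],"rotation":[0,0,0],"grip":20},{"linear":[0,0,0],"rotation":[0,0,0],"grip":20}]'
} | egrep 'pos|force'
```

```text
tool_pos: [433.4, 167.6, 14.0]
wrist_force: [-1.7, 10.4, -0.5]
tool_pos: [433.4, 167.1, 14.0]
wrist_force: [-1.7, 10.2, -0.3]
```

```bash

{
python3 -m inch '[{"linear":[0,0,0.02],"rotation":[0,0,0],"grip":20},{"linear":[0,0,0],"rotation":[0,0,0],"grip":20}]'
python3 -m inch '[{"linear":[0,0,0],"rotation":[0,0,0],"grip":20},{"linear":[0,0,0],"rotation":[0,0,0],"grip":20}]'
} | egrep 'pos|force'
```

```text
tool_pos: [433.4, 166.7, 14.0]
wrist_force: [-1.4, 9.9, -1.0]
tool_pos: [433.4, 166.7, 14.0]
wrist_force: [-1.1, 10.1, -1.4]
```

```bash

{
python3 -m inch '[{"linear":[0,0,0.015],"rotation":[0,0,0],"grip":20}]'
python3 -m inch '[{"linear":[0,0,0.015],"rotation":[0,0,0],"grip":20}]'
python3 -m inch '[{"linear":[0,0,0],"rotation":[0,0,0],"grip":20}]'
} | egrep 'pos|force'
```

```text
tool_pos: [433.3, 166.5, 14.0]
wrist_force: [-2.5, 11.4, -1.5]
tool_pos: [433.3, 166.1, 14.0]
wrist_force: [-1.1, 11.6, -1.4]
tool_pos: [433.3, 166.1, 14.0]
wrist_force: [-0.8, 11.1, -0.8]
```

```bash

python3 -m inch '[{"linear":[0,0,-0.05],"rotation":[0,0,0],"grip":20},{"linear":[0,0,-0.1],"rotation":[0,0,0],"grip":20},{"linear":[0,0,-0.5],"rotation":[0,0,0],"grip":20},{"linear":[0,0,-1],"rotation":[0,0,0],"grip":20},{"linear":[-0.5,0,-1],"rotation":[0,0,0],"grip":20},{"linear":[-1,0,-1],"rotation":[0,0,0],"grip":20},{"linear":[-1,0,-1],"rotation":[0,0,0],"grip":20},{"linear":[-1,0,-1],"rotation":[0,0,0],"grip":20},{"linear":[0,0,-1],"rotation":[0,0,0],"grip":20},{"linear":[0,0,-1],"rotation":[0,0,0],"grip":20}]' | egrep 't:|pos|force'
python3 look.py v8; python3 -c "
from h import *
c=arm.capture('side');cv2.imwrite('pics/v9.png',cv2.resize(c['img'][180:265,250:380,::-1],None,fx=6,fy=6,interpolation=cv2.INTER_CUBIC))"
```

```text
t: 26.25
tool_pos: [449.7, 356.9, 100.9]
wrist_force: [0.4, -0.7, -0.1]
blue world [420.9  31.9] sz [146.   52.6] yaw -4.5 rack xy -2.3 -78.6
orange world [432.1 130.3] sz [48.5 53.3] yaw -5.8 rack xy 0.1 20.4
```

View pics/v8.png

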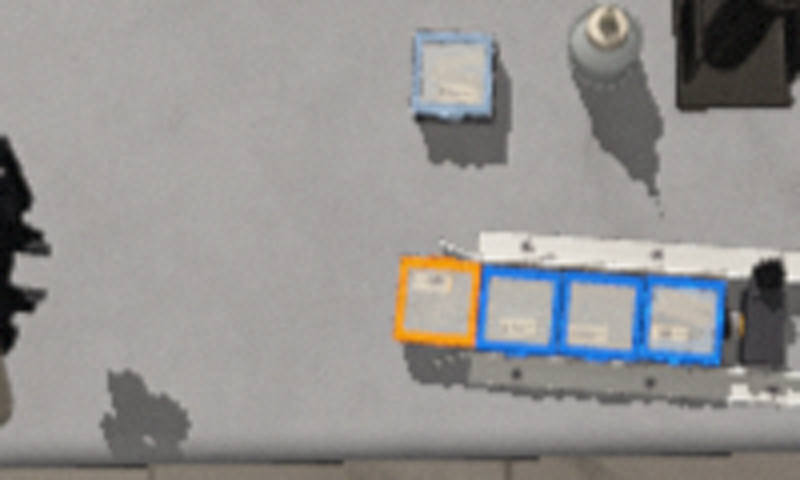

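View pics/v9.png

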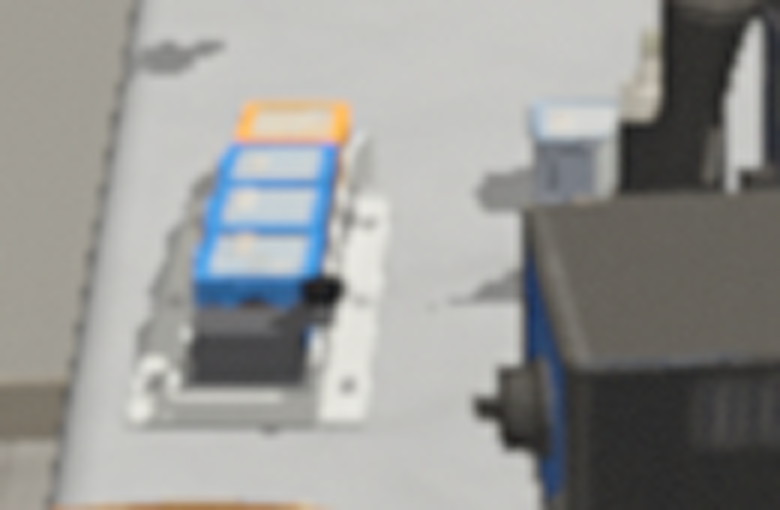

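```bash
cat > edge.py <<'E'
from h import *
c=arm.capture('top');a=c["img"].astype(float)
sat=a.max(2)-a.min(2)
th=np.radians(-5.1);ex=np.array([np.cos(th),np.sin(th)]);ey=np.array([-ex[1],ex[0]]);O=np.array([420.4+.0893*110,110])
for nm,u0,u1 in(("orange",282,298),("box3",303,318),("box2",324,338),("box1",345,359)):
    T=[];B=[];Yc=[]
    for u in range(u0,u1):
        s=sat[205:248,u];k=np.where(s>70)[0];i,j=k[0],k[-1]
        t=i-(s[i]-70)/(s[i]-s[i-1]);b=j+(s[j]-70)/(s[j]-s[j+1])
        f=lambda r:(ray(c,(205+r,u),34.5)[:2]-O)@ex
        T.append(f(t));B.append(f(b))
    print(nm,"back",np.median(T).round(1),"front",np.median(B).round(1),"| ends back",np.round([np.mean(T[:4]),np.mean(T[-4:])],1),"front",np.round([np.mean(B[:4]),np.mean(B[-4:])],1))
E
python3 edge.py; python3 -c "
from h import *
plan(430.2+38*.0889-2,110+38*.996,100,-5.1)"
```

```text
orange back 26.5 front -27.2 | ends back [26.4 26.1] front [-27.  -27.3]
box3 back 23.4 front -29.0 | ends back [23.6 23.2] front [-28.9 -28.8]
box2 back 23.8 front -28.8 | ends back [23.8 23.6] front [-29.3 -28.4]
box1 back 24.8 front -28.1 | ends back [24.8 24.5] front [-28.5 -27.9]
t 26.4 tcp [449.4 356.5 100.3] R [[-0.001, 0.996, -0.087], [-0.001, -0.087, -0.996], [-1.0, -0.001, 0.001]] F [-0.8  0.1 -0. ] g 0.235 J [ 0.65  0.54  1.83 -0.    0.77  0.74]
units [0.02 0.02 8.38] n 8.4
heading -5.02 turn units 0.01
```

```bash

python3 -m inch '[{"linear":[0,0,1],"rotation":[0,0,0],"grip":85},{"linear":[0,0,1],"rotation":[0,0,0],"grip":85},{"linear":[0,0,1],"rotation":[0,0,0],"grip":85},{"linear":[0,0,1],"rotation":[0,0,0],"grip":85},{"linear":[0,0,1],"rotation":[0,0,0],"grip":85},{"linear":[0,0,1],"rotation":[0,0,0],"grip":85},{"linear":[0,0,1],"rotation":[0,0,0],"grip":85},{"linear":[0,0,1],"rotation":[0,0,0],"grip":85},{"linear":[0,0,0],"rotation":[0,0,0],"grip":85}]'|egrep 't:|pos|width'
python3 -c "
from h import *
plan(430.5,150.1,20,-5.1)"
```

```text
t: 27.52
tool_pos: [431.3, 154.2, 101.3]
grip_width: 0.998
t 27.52 tcp [431.3 154.2 101.3] R [[-0.001, 0.996, -0.092], [-0.0, -0.092, -0.996], [-1.0, -0.001, 0.0]] F [0.7 0.7 0.4] g 0.998 J [ 0.32  0.42  2.08 -0.    0.65  0.41]
units [ 3.25 -0.01  0.16] n 3.3
heading -5.3 turn units -0.03
```

```bash

python3 -m inch '[{"linear":[1,0,0.16],"rotation":[-0.1,0,0],"grip":85},{"linear":[1,0,0],"rotation":[0,0,0],"grip":85},{"linear":[0.8,0,0],"rotation":[0,0,0],"grip":85},{"linear":[0.45,0,0],"rotation":[0,0,0],"grip":85},{"linear":[0,0,0],"rotation":[0,0,0],"grip":65},{"linear":[0,0,0],"rotation":[0,0,0],"grip":58},{"linear":[0,0,0],"rotation":[0,0,0],"grip":56}]'|egrep 't:|pos|force|width'
python3 -m inch '[{"linear":[0,0,0],"rotation":[0,0,0],"grip":54},{"linear":[0,0,0],"rotation":[0,0,0],"grip":53},{"linear":[0,0,0],"rotation":[0,0,0],"grip":52},{"linear":[0,0,0],"rotation":[0,0,0],"grip":51},{"linear":[0,0,0],"rotation":[0,0,0],"grip":50},{"linear":[0,0,0],"rotation":[0,0,0],"grip":50}]'|egrep 't:|pos|force|width'
python3 edge.py
```

```text
t: 28.4
tool_pos: [432.3, 152.6, 20.7]
wrist_force: [1.3, 0.2, -0.6]
grip_width: 0.656
t: 29.15
tool_pos: [432.1, 152.5, 20.5]
wrist_force: [-0.1, -0.1, 8.4]
grip_width: 0.598Traceback (most recent call last):
  File "edge.py", line 8, in <module>
    s=sat[205:248,u];k=np.where(s>70)[0];i,j=k[0],k[-1]
                                             ~^^^
IndexError: index 0 is out of bounds for axis 0 with size 0
```

```bash

python3 -m inch '[{"linear":[0,-0.03,0],"rotation":[0,0,0],"grip":50},{"linear":[0,-0.025,0],"rotation":[0,0,0],"grip":50},{"linear":[0,0,0],"rotation":[0,0,0],"grip":50}]'|egrep 't:|pos|force|width'
python3 -m inch '[{"linear":[0,0,0],"rotation":[0,0,0],"grip":56},{"linear":[0,0,0],"rotation":[0,0,0],"grip":70},{"linear":[0,0,0],"rotation":[0,0,0],"grip":85},{"linear":[0,0,0],"rotation":[0,0,0],"grip":85},{"linear":[-1,0,0],"rotation":[0,0,0],"grip":85},{"linear":[-1,0,0],"rotation":[0,0,0],"grip":85},{"linear":[-1,0,-1],"rotation":[0,0,0],"grip":85},{"linear":[0,0,-1],"rotation":[0,0,0],"grip":20},{"linear":[0,0,-1],"rotation":[0,0,0],"grip":20},{"linear":[0,0,-1],"rotation":[0,0,0],"grip":20},{"linear":[0,0,-1],"rotation":[0,0,0],"grip":20},{"linear":[0,0,-1],"rotation":[0,0,0],"grip":20}]'|egrep 't:|pos|force|width'
python3 look.py; python3 edge.py;python3 -c "
from h import *
plan(433.5,180,14,-5.1)"
```

```text
t: 29.58
tool_pos: [431.5, 152.7, 20.5]
wrist_force: [2.2, -0.2, 5.0]
grip_width: 0.595
t: 31.08
tool_pos: [442.0, 302.8, 95.0]
wrist_force: [-1.0, 0.1, -0.4]
grip_width: 0.239
blue world [420.9  32. ] sz [146.2  52.6] yaw -4.5 rack xy -2.3 -78.6
orange world [429.9 130.9] sz [48.7 52.8] yaw -5.2 rack xy -2.2 20.8
orange back 24.6 front -29.0 | ends back [24.1 24.5] front [-29.1 -29.1]
box3 back 23.4 front -29.0 | ends back [23.5 23.1] front [-28.9 -28.8]
box2 back 23.7 front -28.8 | ends back [23.8 23.6] front [-29.2 -28.4]
box1 back 24.8 front -28.0 | ends back [24.8 24.5] front [-28.5 -27.9]
t 31.18 tcp [442.7 304.   95.2] R [[0.001, 0.997, -0.077], [0.001, -0.077, -0.997], [-1.0, 0.001, -0.001]] F [ 0.6 -0.7 -0.1] g 0.234 J [0.58 0.51 1.91 0.   0.72 0.66]
units [3.24 0.01 4.98] n 5.0
heading -4.41 turn units 0.11
```

```bash

python3 -m inch '[{"linear":[0,0,1],"rotation":[0.1,0,0],"grip":20},{"linear":[0,-0.03,1],"rotation":[0,0,0],"grip":20},{"linear":[0,0,1],"rotation":[0,0,0],"grip":20},{"linear":[0,0,1],"rotation":[0,0,0],"grip":20},{"linear":[0,0,0.9],"rotation":[0,0,0],"grip":20},{"linear":[0,0,0],"rotation":[0,0,0],"grip":20},{"linear":[1,0,0],"rotation":[0,0,0],"grip":20},{"linear":[1,0,0],"rotation":[0,0,0],"grip":20},{"linear":[0.8,0,0],"rotation":[0,0,0],"grip":20},{"linear":[0.4,0,0],"rotation":[0,0,0],"grip":20},{"linear":[0,0,0],"rotation":[0,0,0],"grip":20}]'|egrep 't:|pos|force|width'
python3 -c "
from h import *
plan(432.5,167.5,14,-5.1)"
```

```text
t: 32.55
tool_pos: [430.5, 180.1, 14.7]
wrist_force: [0.8, -0.3, -0.3]
grip_width: 0.235
t 32.55 tcp [430.5 180.1  14.7] R [[-0.001, 0.996, -0.089], [-0.0, -0.089, -0.996], [-1.0, -0.001, 0.0]] F [ 0.8 -0.3 -0.3] g 0.235 J [0.37 0.6  2.08 0.   0.46 0.46]
units [0.03 0.12 0.5 ] n 0.5
heading -5.11 turn units -0.0
```

```bash

{ python3 -m inch '[{"linear":[0,0.12,0.2],"rotation":[0,0,0],"grip":20},{"linear":[0,0,0.15],"rotation":[0,0,0],"grip":20},{"linear":[0,0,0.08],"rotation":[0,0,0],"grip":20},{"linear":[0,0,0],"rotation":[0,0,0],"grip":20}]'
python3 -m inch '[{"linear":[0,0,0.02],"rotation":[0,0,0],"grip":20},{"linear":[0,0,0.02],"rotation":[0,0,0],"grip":20}]'
python3 -m inch '[{"linear":[0,0,0.02],"rotation":[0,0,0],"grip":20},{"linear":[0,0,0.02],"rotation":[0,0,0],"grip":20}]'
python3 -m inch '[{"linear":[0,0,0.02],"rotation":[0,0,0],"grip":20}]'
}|egrep 'pos|force'
```

```text
tool_pos: [432.9, 168.9, 15.3]
wrist_force: [-0.2, -0.4, 0.1]
tool_pos: [432.7, 168.1, 15.1]
wrist_force: [-0.7, 0.1, -0.6]
tool_pos: [432.6, 167.1, 15.0]
wrist_force: [0.2, -1.7, -1.3]
tool_pos: [432.6, 166.6, 15.1]
wrist_force: [0.3, -0.4, -0.7]
```

```bash

{ python3 -m inch '[{"linear":[0,0,0.02],"rotation":[0,0,0],"grip":20}]'
python3 -m inch '[{"linear":[0,0,0.015],"rotation":[0,0,0],"grip":20}]'
python3 -m inch '[{"linear":[0,0,0],"rotation":[0,0,0],"grip":20}]'
}|egrep 'pos|force'
```

```text
tool_pos: [433.0, 166.3, 15.1]
wrist_force: [1.2, 3.4, -0.4]
tool_pos: [433.2, 166.2, 15.2]
wrist_force: [0.9, 5.8, -1.7]
tool_pos: [433.1, 166.2, 15.2]
wrist_force: [0.7, 4.7, -0.8]
```

```bash

python3 -m inch '[{"linear":[0,0,-0.05],"rotation":[0,0,0],"grip":20},{"linear":[0,0,-0.1],"rotation":[0,0,0],"grip":20},{"linear":[0,0,-0.5],"rotation":[0,0,0],"grip":20},{"linear":[0,0,-1],"rotation":[0,0,0],"grip":20},{"linear":[-0.5,0,-1],"rotation":[0,0,0],"grip":20},{"linear":[-1,0,-1],"rotation":[0,0,0],"grip":20},{"linear":[-1,0,-1],"rotation":[0,0,0],"grip":20},{"linear":[0,0,-1],"rotation":[0,0,0],"grip":20},{"linear":[0,0,-1],"rotation":[0,0,0],"grip":20},{"linear":[0,0,0],"rotation":[0,0,0],"grip":20}]'|egrep 't:|pos|force|width'
python3 look.py v10; python3 edge.py
```

```text
t: 35.3
tool_pos: [447.1, 333.0, 76.6]
wrist_force: [0.1, -0.4, -1.0]
grip_width: 0.235
blue world [420.9  31.9] sz [145.9  52.6] yaw -4.5 rack xy -2.3 -78.6
orange world [430.2 130.5] sz [48.5 52.7] yaw -5.8 rack xy -1.8 20.5
orange back 25.0 front -28.7 | ends back [24.7 24.6] front [-28.8 -28.9]
box3 back 23.4 front -29.0 | ends back [23.5 23.1] front [-28.9 -28.8]
box2 back 23.8 front -28.7 | ends back [23.8 23.5] front [-29.3 -28.4]
box1 back 24.8 front -28.0 | ends back [24.8 24.5] front [-28.5 -27.9]
```

View pics/v10.png

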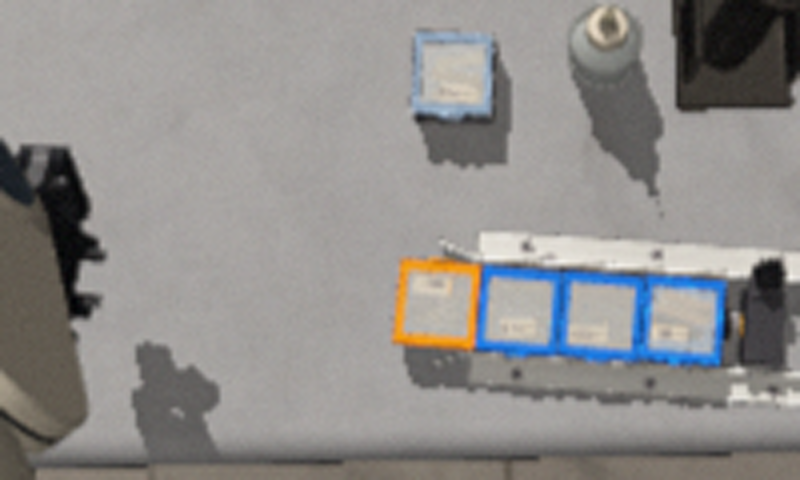

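The top view shows orange at (438,303), flush against the blues, which run to (722,320). The row is straight and closed, box1 is on the bumper, the bystanders have not moved and the robot is clear.

```bash
python3 -c "
from h import *
arm.job_done();st()"
```

```text
the job is handed in; nothing more can be done
the job is handed in; nothing more can be done
```

I set the orange box down behind the three blue ones and pushed all four as one row against the sprung stop, handing in at about 35 s with the gripper clear.

- **Spring:** the drag while sliding was about 7 N. The push force rose to 11.6 N over the last 3.5 mm or so, which by force is about 3 mm of the 6 mm spring, so about half. I judged this from force and tool position only, because the top camera (about 2.5 mm per pixel) cannot show it.
- **Straightness:** after letting go, the orange box stood about 2.5 mm out of line. I lined it up with the gripper and pushed it gently shut again, to about 6 N, with the tool at the same position as before. The blue boxes did not measurably move.
- **Last checks:**
  - The camera puts the front edges of all four boxes within about 1 mm of each other.
  - The row is closed up, within what the camera can resolve, and the last box stands about 45 mm out of the mouth.
  - The grey box and flux bottle stand where they were. I did not check the tweezers again, but never went near them.
- **Small disagreement:** the camera reads the orange box's yaw about 1° off the blue row. That is within its noise, so I left it.

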